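# Copy a card on the desk printer

### The arm

A 7-joint arm with a two-finger parallel gripper is mounted at the origin on the work surface. World frame = base frame: x ahead of the robot, y to its left, z up, the work surface at z = 0. Lengths are in mm, angles in rad, forces in N, time in s.
With the tool pointing down it reaches from about 400 to 875 mm from the base axis. Payload 19.3 kg.
Tool frame: the origin (TCP) lies at the very end of the fingers, on their centre line; the grasp point (between the pads) lies 19 mm behind it (grip_point_offset is the z of the grasp point in the tool frame, in mm); z points along the fingers, y is the line along which they close (so a half turn about z gives the same grasp; the last joint's range is limited). The gripper opens to 85 mm and grips with 20 to 120 N. Pads are 22 mm wide; open, the fingers measure 114 mm over their backs; the gripper's body (76 mm by 85 mm) begins 54 mm behind the grasp point. The pads swing forward as they close: fully open they stand 13 mm farther back than shut.
Start: joints at [-1.276, 0.521, -0.036, 1.599, 0.021, 1.021, -0.113], TCP at [222.994, 583.856, 199.691] pointing down, gripper open.
Joint ranges: [-2.91, 2.91], [-0.3, 2.13], [-1.5, 1.42], [0.17, 2.43], [-1.26, 4.41], [0.16, 1.93], [-2.52, 2.52]. Speed limits (rad/s): [1.89, 1.89, 2.39, 2.39, 3.01, 3.01, 3.01].

### API

Orientations are given as a 3x3 rotation matrix whose columns are the frame's x, y, z axes.
In Python, from workcell import movep, movel, goto_joints, open_gripper, clamp, wait, inverse_kinematics, read_state, camera, PlanningError, finish_job, grip_point_offset gives the robot as it stands. Calls block until the motion is done:
- movep(position, orientation): joint-space move of the TCP to a pose.
- movel(position, frame=None, max_speed=150, guard=None): straight line of the TCP; frame=None keeps the orientation; max_speed is the mean speed in mm/s. With guard (N) it stops when the force on the tool has changed by that much, and returns True; else False.
- goto_joints(angles): joint-space move.
- open_gripper() and clamp(): open the fingers fully, or close them until they stop; the grip force is fixed at half the most.
- wait(seconds).
- inverse_kinematics(position, orientation): joint angles nearest the present ones, or None.
- read_state(): the state.
- camera(name): name is "scene" or "top" or "wrist"; returns a dict with "image" (420x560x3 uint8, blue, green, red), "range_z" (420x560 float32, mm along the optical axis (not along the pixel's ray), 0 where there is no reading), "fx", "fy", "cx", "cy" (pixels), "cam_to_world" (4x4, takes a point from camera to world coordinates). Camera axes: x right, y up, looking along -z (the intrinsics and any distortion apply to the point x, -y, -z); pixel columns grow to the right and rows downward; lengths in mm; the calibration is good to about 2 mm. A picture is of the moment at which its call begins.
A pose or a line that the arm cannot do raises PlanningError and nothing moves.
- finish_job(): hands the job in; it is judged then, once.
The state is a dict: "time": time; "qpos": joint angles; "qvel": joint speeds; "joint_efforts": joint torques, N m; "eef_pos": TCP position; "tool_rot": TCP orientation; "ft_force": force on the tool from outside, world axes, zero at the start; "torque": the same for the moment, N m; "finger_gap": finger opening in mm; "gripper_force": force on a finger pad.
Only numpy, scipy, OpenCV 4.12 (cv2) and the standard library are available. Lean on these libraries where they do the work, as an engineer would, in place of code of your own. Each camera call takes 0.05 s, during which the arm holds its last target. There are 200 camera calls.

### The job

Make a black-and-white copy of the card lying on the printer's glass: press the power key to wake the printer, then push the raised scanner lid down until it is fully shut, without slamming it, and only then press the black-copy key, each key pressed all the way down. Press and push with the fingertips from above and take hold of nothing: do not lift the lid or reach under it, and do not press the power key again once the lid is shut. Leave the colour-copy and stop keys alone and everything else on the desk and on the printer standing where it is.

Things in the scene. Friction and masses are not known exactly. Their poses are not given: they have to be found in the camera images.
- printer: white A4 flatbed printer-copier, fixed, 300 mm deep (its x) x 390 mm wide (its y) x 146 mm tall with the lid shut. Origin at the centre of its underside; its x axis points from its front, which faces the robot, to its back, y to the left seen from the robot, z up. Behind its control deck lies the glass with a card on it, under the raised scanner lid
- deck (a point): middle of the key row, on the flat black control deck (69 mm deep, along the printer's front edge, top 126 mm above the desk), 118 mm in front of the printer's origin. Along the printer's y from here: +120 mm power key, -65 black-copy, -110 colour-copy, -155 stop. The blue screen and five small grey menu pads are flush and do nothing
- power_key_top (a point): power key: white cap in a green ring, alone to the left of the screen. Its axis is vertical; the round cap is 19 mm across and stands 6 mm proud of the flat deck. This point is the centre of the cap's top face
- power_key (a joint): power key, 0 released, 0.004 m fully pressed down (4 mm of travel); sprung: it starts to move at about 2 N, is fully down at about 4 N and comes back up by itself
- mono_key_top (a point): black-copy key: light grey cap with a black diamond, the nearest to the screen of the three keys right of it. Its axis is vertical; the round cap is 19 mm across and stands 6 mm proud of the flat deck. This point is the centre of the cap's top face
- mono_key (a joint): black-copy key, 0 released, 0.004 m fully pressed down (4 mm of travel); sprung: it starts to move at about 2 N, is fully down at about 4 N and comes back up by itself
- colour_key_top (a point): colour-copy key: light grey cap with cyan, magenta and yellow dots, the middle one of the three keys on the right; not to be pressed. Its axis is vertical; the round cap is 19 mm across and stands 6 mm proud of the flat deck. This point is the centre of the cap's top face
- colour_key (a joint): colour-copy key, 0 released, 0.004 m fully pressed down (4 mm of travel); sprung: it starts to move at about 2 N, is fully down at about 4 N and comes back up by itself
- stop_key_top (a point): stop key: orange cap, the rightmost; not to be pressed. Its axis is vertical; the round cap is 19 mm across and stands 6 mm proud of the flat deck. This point is the centre of the cap's top face
- stop_key (a joint): stop key, 0 released, 0.004 m fully pressed down (4 mm of travel); sprung: it starts to move at about 2 N, is fully down at about 4 N and comes back up by itself
- scan_lid (a joint): scanner lid, hinged along its back edge (hinge line parallel to the printer's y): 0 = fully shut, positive = raised (rad); starts between 0.45 and 0.8. A stiff friction hinge: it stays at any angle and goes down under about 3 to 6 N pushed square to its top near the front edge. Follow the arc about the hinge: a straight-down push at one spot drags along the slope and can jam
- lid_hinge (a point): a point on the hinge line, at mid-width: 148 mm behind the printer's origin and 118 mm above the desk. The lid is a plain white slab reaching 226 mm from here to its front edge, 386 mm wide; its top face lies 28 mm above the hinge line when shut and turns with the lid
- lid_edge (a point): middle of the lid's front edge, on its top face; when shut it is 146 mm above the desk and 40 mm behind the row of keys
- document_pad: white pad covering the underside of the lid, 4 mm thick, foam-backed so that it gives 2 mm; origin on the hinge line, at the lid's mid-width. Fingers have no business here
- cat: small white ceramic cat figurine, 25 mm wide, 41 mm tall, sitting on the left end of the printer's control deck about 54 mm to the left of the power key; origin at the centre of its underside. A bystander
- phone_stand: phone on a black round-footed stand, foot 104 mm across, about 210 mm tall; origin at the centre of its underside. A bystander
- clock: round desk clock on a yellow wooden block, 95 mm wide, 55 mm deep, 123 mm tall; origin at the centre of its underside. A bystander
- pen_cup: grey cup of pens, 76 mm across, about 165 mm tall; origin at the centre of its underside. A bystander
- quartz: pale quartz cluster, about 80 mm across and 75 mm tall; origin at the centre of its underside. A bystander
- polish_bottle: pink nail polish bottle with a black cap, 28 mm square, 72 mm tall; origin at the centre of its underside. A bystander
- calculator: flat grey pocket calculator, 150 x 105 x 20 mm; origin at the centre of its underside. A bystander

How it is judged (in metres and radians):
On the way, in this order (a step that is already met when the one before it is completed fails the run):
1. the power key is pressed down while the lid is still up (value of joint power_key above 0.0028 m and value of joint scan_lid above 0.3 rad), for 0.05 s.
2. the scanner lid is pushed fully shut (within 0.02 rad) (value of joint scan_lid below 0.02 rad), for 0.2 s.
3. with the lid shut, the black-copy key is pressed down (value of joint mono_key above 0.0028 m and value of joint scan_lid below 0.02 rad), for 0.05 s.
At the end, for the whole second after the job is handed in: the scanner lid is shut (within 0.02 rad), all four keys are up again (within 1 mm), and the cat, phone stand, clock, pen cup, quartz, nail polish bottle and calculator are each within 20 mm of where they began and upright (within 0.4 rad) (value of joint scan_lid below 0.02 rad and value of joint each of power_key, mono_key, colour_key, stop_key below 0.001 m and distance of each of cat, phone_stand, clock, pen_cup, quartz, polish_bottle, calculator from where it was at the start of the episode below 0.02 m and angle between each of cat, phone_stand, clock, pen_cup, quartz, polish_bottle, calculator's own z axis and vertical below 0.4 rad); the robot touches nothing.
It fails at once if the black-copy key is pressed while the lid is still up, or the power key is pressed again once the lid is shut ((value of joint mono_key above 0.002 m and value of joint scan_lid above 0.05 rad) or (value of joint power_key above 0.002 m and value of joint scan_lid below 0.05 rad)).
It fails at once if the colour-copy key or the stop key is pressed (value of joint any of colour_key, stop_key above 0.002 m).
It fails at once if the lid is slammed (faster than 3 rad/s) (velocity of joint scan_lid below -3 rad/s).
It fails at once if the lid is lifted (beyond 0.95 rad), or the fingers reach under it to take hold of it (value of joint scan_lid above 0.95 rad or contact force between the fingers and document_pad above 1 N).
It fails at once if a bystander (cat, phone stand, clock, pen cup, quartz, nail polish bottle or calculator) is lifted or pushed more than 20 mm or knocked over (tilted over 0.4 rad) (distance of any of cat, phone_stand, clock, pen_cup, quartz, polish_bottle, calculator from where it was at the start of the episode above 0.02 m or angle between any of cat, phone_stand, clock, pen_cup, quartz, polish_bottle, calculator's own z axis and vertical above 0.4 rad).
It also fails if it takes over 54 s, if anything falls off the work surface, if the arm or the gripper's body presses on something with over 40 N, if the wrist force passes 120 N, or if a joint passes its speed limit or range.

## Working session

There is one attempt and no reset: what is moved stays moved. The work goes in short steps, each a Python script; the robot and the scene stay as the last script left them, time stands still between calls to the robot, and variables do not carry over. Pictures are saved under pics/ and viewed, at most 10 in all, crops included, and the job is handed in when it is done.

```bash
mkdir -p pics
cat > h.py <<'E'
import numpy as np, cv2
from workcell import *
def cloud(c):
    z=c["range_z"]; v,u=np.mgrid[0:z.shape[0],0:z.shape[1]]
    p=np.stack([(u-c["cx"])/c["fx"]*z, -(v-c["cy"])/c["fy"]*z, -z, np.ones_like(z)],-1)
    w=(p@np.array(c["cam_to_world"]).T)[...,:3]; w[z<=0]=np.nan
    return w
E
python3 - <<'E'
from h import *
for n in("top","scene"):
    c=camera(n); cv2.imwrite(f"pics/{n}0.png",c["image"]); np.savez(f"{n}0.npz",w=cloud(c),im=c["image"])
    print(n,np.round(c["cam_to_world"],2).tolist(),c["fx"])
s=read_state();print(s["time"],s["tool_rot"],s["finger_gap"],grip_point_offset)
E
```

```text
top [[0.03, 1.0, -0.07, 458.67], [-1.0, 0.03, 0.0, 6.94], [0.0, 0.07, 1.0, 1272.28], [0.0, 0.0, 0.0, 1.0]] 418.933342383032
scene [[-0.92, -0.26, 0.3, 923.23], [0.4, -0.61, 0.68, 832.51], [0.01, 0.75, 0.67, 917.48], [0.0, 0.0, 0.0, 1.0]] 401.28970711892424
0.1 [[-9.34178040e-01  3.56807111e-01 -2.74911652e-04]
 [ 3.56807208e-01  9.34177566e-01 -9.44127646e-04]
 [-8.00551603e-05 -9.80073772e-04 -9.99999517e-01]] 85.16038479984766 -18.700000000000003
```

View pics/top0.png

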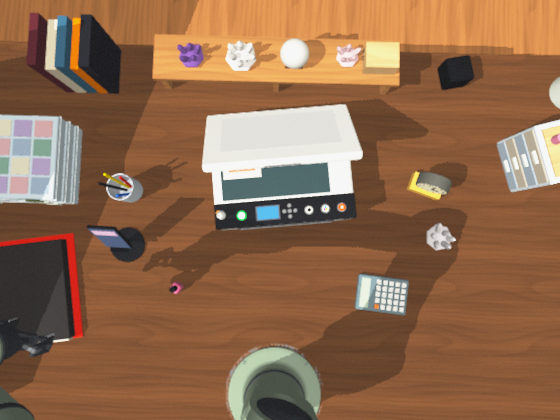

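View pics/scene0.png

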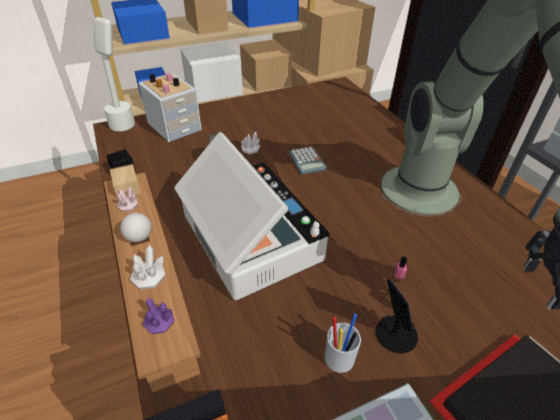

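Top view: cat at (221,215), power key at (241,215), mono key at (308,210), colour (325,208), stop (342,207), raised lid's front edge from (204,168) to (360,157). The phone stand and pen cup are well to the left.

Run:
```python
from h import *
d=np.load("top0.npz"); w=d["w"]; im=d["im"]
hsv=cv2.cvtColor(im,cv2.COLOR_BGR2HSV)
for n,(u,v) in dict(cat=(221,215),power=(241,215),mono=(308,210),col=(325,208),stop=(342,207)).items():
    print(n,np.round(np.nanmedian(w[v-2:v+3,u-2:u+3].reshape(-1,3),0),1))
# refine keys: blobs brighter than the black deck
x=slice(198,226);y=slice(210,358)
z=w[...,2]
g=im.max(2)
m=np.zeros(z.shape,np.uint8); m[x,y]=((g[x,y]>110)&(abs(z[x,y]-129)<10))
n,l,st,ce=cv2.connectedComponentsWithStats(m)
for i in range(1,n):
    if st[i,4]>25: print(ce[i].round(1),st[i],np.round(np.nanmean(w[l==i],0),1))
# lid points
p=w[95:175,195:365].reshape(-1,3); p=p[(p[:,2]>160)]
print("lid n",len(p),p.min(0),p.max(0))
for u in (230,280,330): print([np.round(w[v,u]).tolist() for v in range(105,172,6)])
cv2.imwrite("pics/topc.png",cv2.resize(im[95:235,195:365],None,fx=4.5,fy=4.2,interpolation=cv2.INTER_CUBIC))
```

```text
cat [514.  154.4 161.4]
power [517.1 103.6 131.4]
mono [535.9 -78.2 133.9]
col [ 542.5 -124.5  133.3]
stop [ 546.4 -170.9  133.6]
[341.  206.8] [337 202   9  10  70] [ 547.3 -168.6  130.5]
[267.4 212.3] [255 205  25  16 348] [526.8  32.2 127.8]
[308.4 209.7] [304 205  10  10  67] [536.9 -79.5 130.3]
[324.9 208.1] [321 204   9   9  68] [ 542.5 -124.6  129.6]
[241.2 215.1] [236 210  11  11  95] [517.1 103.5 129.4]
lid n 7855 [ 610.75246853 -194.02077184  160.00194309] [809.36147026 201.46474986 291.94286081]
[[863.0, 160.0, 0.0], [844.0, 159.0, 3.0], [781.0, 141.0, 155.0], [759.0, 138.0, 174.0], [738.0, 135.0, 193.0], [718.0, 132.0, 213.0], [698.0, 129.0, 230.0], [679.0, 127.0, 247.0], [660.0, 124.0, 265.0], [643.0, 122.0, 281.0], [627.0, 121.0, 286.0], [639.0, 140.0, 117.0]]
[[867.0, 6.0, 2.0], [803.0, 5.0, 150.0], [780.0, 5.0, 170.0], [760.0, 5.0, 186.0], [738.0, 4.0, 206.0], [719.0, 4.0, 223.0], [699.0, 3.0, 240.0], [679.0, 3.0, 262.0], [662.0, 3.0, 275.0], [645.0, 2.0, 287.0], [632.0, 2.0, 280.0], [643.0, 1.0, 120.0]]
[[872.0, -149.0, -0.0], [803.0, -129.0, 162.0], [781.0, -127.0, 181.0], [759.0, -125.0, 201.0], [738.0, -123.0, 220.0], [718.0, -121.0, 238.0], [699.0, -119.0, 256.0], [681.0, -118.0, 270.0], [663.0, -116.0, 287.0], [650.0, -117.0, 279.0], [664.0, -138.0, 116.0], [647.0, -138.0, 117.0]]
```

View pics/topc.png

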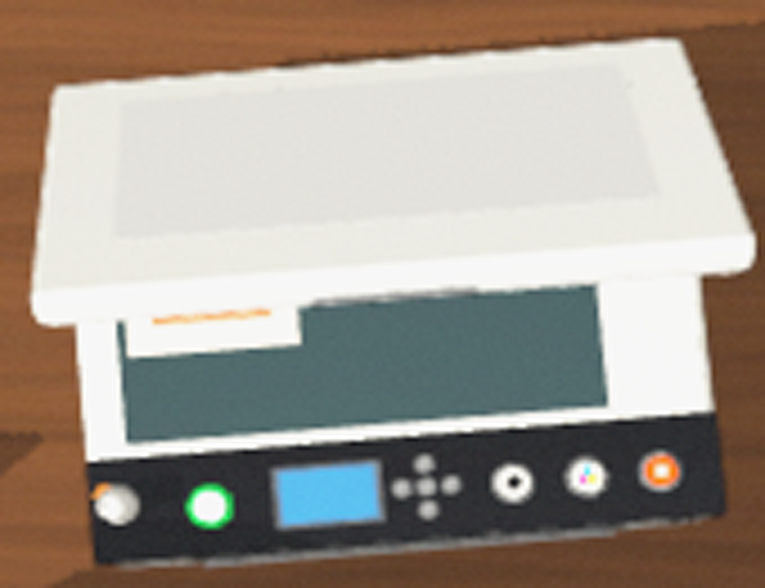

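```bash
cat >> h.py <<'E'
from scipy.spatial.transform import Rotation
P=np.array([517.1,103.5]); S=np.array([546.9,-169.8])
py=np.r_[P-S,0]/np.linalg.norm(P-S); px=np.array([py[1],-py[0],0]); Z=np.array([0,0,1.])
deck=np.r_[P,0]-120*py
hinge=deck+266*px+118*Z
power=deck+120*py+132*Z; mono=deck-65*py+132*Z
Rd=np.column_stack([-px,py,-Z])
def lid(th,k,f=208,h=28.5,side=-10):
    c,s=np.cos(th),np.sin(th)
    p=hinge-px*(f*c-h*s)+Z*(f*s+h*c)+side*py
    return p, Rotation.from_rotvec(py*th*k).as_matrix()@Rd
E
python3 - <<'E'
from h import *
print(deck,hinge,mono,np.linalg.norm(P-S))
print("mono meas diff",mono[:2]-[536.9,-79.5])
w=np.load("top0.npz")["w"][100:165,205:358].reshape(-1,3); w=w[w[:,2]>165]
q=w-hinge; f=-q@px; h=q[:,2]; ok=(np.abs(q@py)<170)
a,b=np.polyfit(f[ok&(f<140)],h[ok&(f<140)],1); print("theta",np.arctan(a),"offset",b*np.cos(np.arctan(a)))
for k in(1,.7,.5,.3,0):
    print(k,[None if (j:=inverse_kinematics(*lid(t,k))) is None else np.round(j,2).tolist() for t in(.95,.5,-.02)])
E
```

```text
[530.10742691 -15.7929455    0.        ] [794.54012276  13.04018417 118.        ] [537.15311649 -80.40995764 132.        ] 274.9198610504523
mono meas diff [ 0.25311649 -0.90995764]
theta 0.7279895963539675 offset 28.500267080323287
1 [None, [-0.1, 0.84, 0.06, 1.02, -0.02, 1.78, 1.63], [-0.16, 0.52, 0.14, 1.78, -0.09, 0.82, 1.7]]
0.7 [None, [-0.13, 0.73, 0.1, 1.18, -0.04, 1.58, 1.64], [-0.16, 0.53, 0.14, 1.77, -0.09, 0.83, 1.7]]
0.5 [None, [-0.14, 0.65, 0.12, 1.29, -0.06, 1.45, 1.66], [-0.16, 0.53, 0.13, 1.77, -0.09, 0.84, 1.69]]
0.3 [[-0.13, 0.8, 0.12, 0.88, -0.07, 1.75, 1.65], [-0.17, 0.59, 0.16, 1.4, -0.08, 1.31, 1.67], [-0.16, 0.53, 0.13, 1.77, -0.09, 0.84, 1.69]]
0 [[-0.19, 0.58, 0.21, 1.25, -0.12, 1.32, 1.69], [-0.21, 0.5, 0.21, 1.55, -0.11, 1.11, 1.71], [-0.16, 0.53, 0.13, 1.76, -0.09, 0.85, 1.69]]
```

Run:
```python
from h import *
s=read_state(); p=np.array(s["eef_pos"])
clamp()
movel(p+[0,0,250],max_speed=250)
movep(power+[0,0,250],Rd)
movel(power+[0,0,15],max_speed=200)
s=read_state(); print(s["time"],s["eef_pos"],s["ft_force"],s["finger_gap"])
c=camera("top"); cv2.imwrite("pics/press.png",cv2.resize(c["image"][95:235,195:365],None,fx=4,fy=4))
c=camera("wrist"); cv2.imwrite("pics/wr.png",c["image"])
```

```text
5.3833 [517.5472911  103.65465662 147.79910663] [ 0.01659446 -0.09620655  0.17355142] -0.01779129748249914
```

View pics/wr.png

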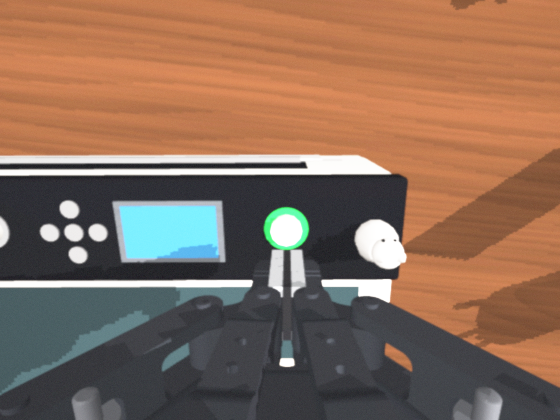

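The wrist view shows the closed fingertips at column 287, in line with the power key at (287,230). The cat is clear at (380,243), so I press now.

Run:
```python
from h import *
g=movel(power+[0,0,-9],max_speed=20,guard=9)
wait(.2); s=read_state(); print(g,s["time"],s["eef_pos"],s["ft_force"])
movel(power+[0,0,20],max_speed=100)
movel(power+[0,0,270],max_speed=250)
k=.4
p,R=lid(.86,k)
movel(p+[0,0,30],R,max_speed=200)
movel(p,max_speed=100)
s=read_state(); print(s["time"],s["eef_pos"],p,s["ft_force"])
c=camera("scene"); cv2.imwrite("pics/lid.png",c["image"])
```

```text
False 7.0333 [517.1421516  103.51926097 123.06583225] [-0.864484   -0.46354636 -0.51367088]
10.3417 [682.05259289  -8.96178355 294.9384769 ] [682.18793563  -9.26970895 294.22572092] [-2.46192704e-05 -4.96782841e-01  6.27354995e-01]
```

View pics/lid.png

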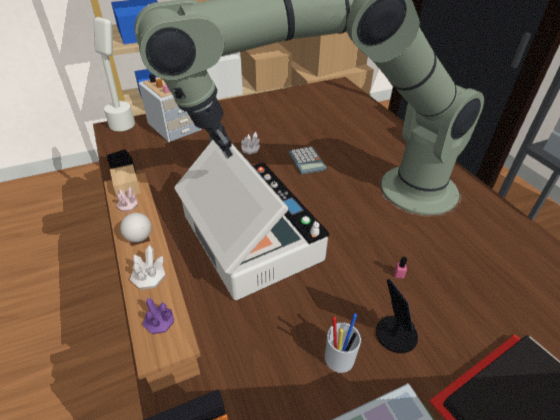

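The first press met no force even though the TCP went below deck level. The real fingertip must be shorter than the nominal TCP, or off the key, so I'll go back and probe down in steps while the lid is still up.

Run:
```python
from h import *
p=np.array(read_state()["eef_pos"])
movel(p+[0,0,60],max_speed=200)
movel(power+[0,0,150],Rd,max_speed=250)
movel(power+[0,0,0],max_speed=150)
c=camera("wrist"); cv2.imwrite("pics/wr2.png",c["image"])
w=cloud(c)
print("at",read_state()["eef_pos"])
for dz in range(-2,-22,-2):
    g=movel(power+[0,0,dz],max_speed=20,guard=9)
    s=read_state(); print(dz,g,np.round(s["eef_pos"],1),np.round(s["ft_force"],2))
    if g or s["ft_force"][2]>7: break
wait(.15)
c=camera("wrist"); cv2.imwrite("pics/wr3.png",np.hstack([cv2.imread("pics/wr2.png")[150:420,130:430],c["image"][150:420,130:430]]))
print(read_state()["time"])
```

```text
at [517.55953535 103.59838027 132.76785437]
-2 False [517.2 103.6 130.2] [-0.4  -0.4   0.03]
-4 False [517.  103.5 127.9] [-0.05 -0.93 -0.6 ]
-6 False [517.  103.5 125.9] [-0.06 -0.53 -1.13]
-8 False [517.  103.5 123.9] [ 0.14 -0.23  0.18]
-10 False [517.  103.5 121.9] [-0.68 -0.56  0.68]
-12 False [517.  103.5 119.9] [ 0.25  0.14 -0.21]
-14 False [517.  103.5 117.9] [1.3  0.03 0.08]
-16 False [517.1 103.5 115.9] [ 0.87  0.06 -0.56]
-18 False [517.  103.4 113.9] [-0.06 -0.86  0.45]
-20 False [517.  103.5 111.9] [0.48 0.58 0.4 ]
16.425
```

View pics/wr3.png

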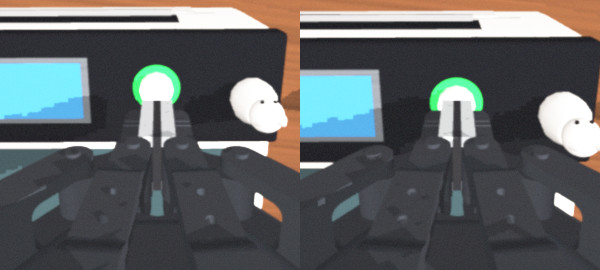

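The fingertips are still above the key, so the true tip lies behind the reported TCP. I'll measure it with the wrist depth.

Run:
```python
from h import *
c=camera("wrist"); w=cloud(c); s=read_state(); print(s["eef_pos"],s["ft_force"])
print(np.round(c["cam_to_world"],2).tolist())
for u in (278,292):
  for v in range(225,330,6): print(u,v,np.round(w[v,u],1),c["image"][v,u])
# lowest gripper parts near the cat
print("cat",np.round(w[250,400],1), "link", np.round(w[305,385],1),np.round(w[310,200],1))
c=camera("scene"); cv2.imwrite("pics/sc2.png",cv2.resize(c["image"][100:300,170:400],None,fx=3.4,fy=3))
```

```text
[517.11347956 103.52113629 112.04731646] [0.43994317 0.38895538 0.2388947 ]
[[-0.11, -0.96, -0.27, 448.84], [0.99, -0.1, -0.03, 95.57], [0.0, -0.27, 0.96, 285.47], [0.0, 0.0, 0.0, 1.0]]
278 225 [503.5  97.2 124.7] [53 46 46]
278 231 [506.5  97.5 125.5] [170 255  95]
278 237 [509.4  97.9 126.2] [209 255 177]
278 243 [510.5  98.1 131.6] [255 255 255]
278 249 [513.9  98.4 131.2] [255 255 255]
278 255 [507.5  98.3 152.9] [214 214 211]
278 261 [507.8  98.5 158.3] [225 224 223]
278 267 [507.2  98.6 165.1] [225 225 223]
278 273 [507.1  98.7 170.4] [224 223 223]
278 279 [507.   98.8 175.4] [227 226 225]
278 285 [507.3  98.9 179.2] [225 225 223]
278 291 [505.9  99.  185.8] [124 120 120]
278 297 [506.8  99.1 188.1] [74 70 66]
278 303 [506.2  99.2 192.6] [73 67 66]
278 309 [506.7  99.3 195.2] [62 58 57]
278 315 [509.2  99.5 194.6] [52 47 48]
278 321 [514.3  99.9 190.3] [58 52 53]
278 327 [515.8 100.1 191.4] [65 62 61]
292 225 [502.4 104.2 125.7] [55 46 49]
292 231 [505.2 104.5 126.7] [172 255  93]
292 237 [508.4 104.9 126.8] [248 255 244]
292 243 [510.1 105.  130.7] [255 255 255]
292 249 [513.2 105.4 131.1] [255 255 255]
292 255 [506.5 104.3 153.6] [224 224 222]
292 261 [506.5 104.2 159.7] [224 223 222]
292 267 [506.8 104.1 164.7] [223 223 221]
292 273 [506.4 104.  170.7] [216 213 214]
292 279 [507.  104.  174.3] [216 215 213]
292 285 [506.3 103.8 180.1] [174 173 172]
292 291 [508.9 104.1 179.6] [236 233 233]
292 297 [511.  104.3 180. ] [124 120 119]
292 303 [510.9 104.3 184.2] [61 58 58]
292 309 [510.9 104.2 187.9] [59 57 56]
292 315 [512.7 104.4 188.5] [65 59 62]
292 321 [514.7 104.6 189. ] [64 59 59]
292 327 [nan nan nan] [65 61 61]
cat [505.6 156.7 136.8] link [502.6 132.3 193.8] [509.   75.6 196.1]
```

View pics/sc2.png

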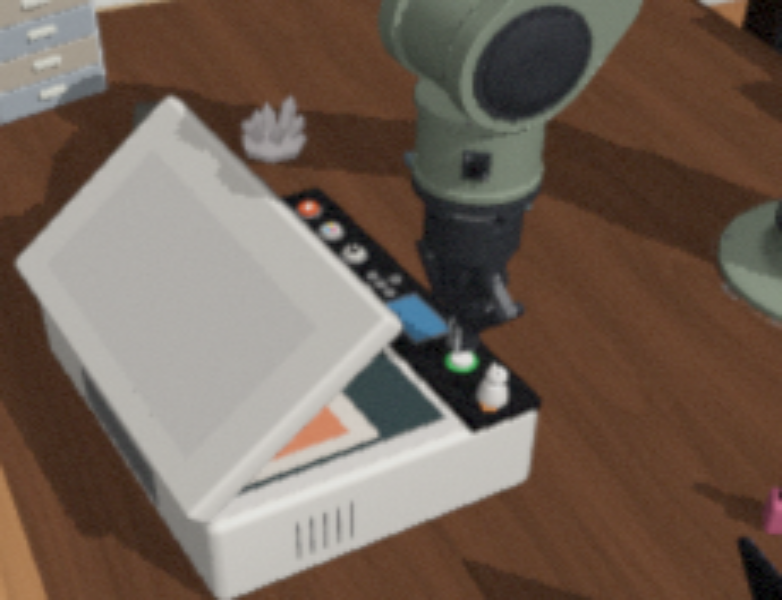

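Depth puts the fingertips at z≈152 while the TCP reads 112. The fingers therefore end about 40 mm short of the TCP along the tool axis, and the lateral position agrees. I'll check the linkage clearance to the cat, then press.

Run:
```python
from h import *
c=camera("wrist"); w=cloud(c); im=c["image"].astype(int)
br=im.min(2)>130
a=(w[...,2]>130)&(w[...,1]>135)&br&(w[...,2]<175); q=w[a]; print("cat",np.percentile(q,[2,50,98],axis=0).round(1))
d=(w[...,2]>170)&~br; 
for y in range(105,175,8):
    q=w[d&(abs(w[...,1]-y)<4)]
    if len(q): print(y,q[:,2].min().round(1),q[q[:,2].argmin()].round(1),len(q))
```

```text
cat [[505.6 146.  131.6]
 [511.7 153.1 147.4]
 [523.2 164.1 164.3]]
105 170.1 [506.8 102.5 170.1] 4950
113 170.0 [509.8 111.3 170. ] 4649
121 183.0 [510.1 118.6 183. ] 1853
129 186.9 [503.6 127.8 186.9] 2587
137 190.2 [502.9 133.1 190.2] 4380
145 197.6 [521.7 141.1 197.6] 4007
153 210.8 [501.4 149.9 210.8] 2577
161 221.0 [500.3 157.3 221. ] 249
```

Run:
```python
from h import *
q=power-3*py
movel(q+[0,0,-20],max_speed=60)
for dz in range(-34,-54,-1):
    g=movel(q+[0,0,dz],max_speed=20,guard=9)
    s=read_state(); print(dz,g,s["eef_pos"][2].round(1),np.round(s["ft_force"],1))
    if g or s["ft_force"][2]>9: break
wait(.15); s=read_state(); print(s["ft_force"],s["time"])
movel(q+[0,0,60],max_speed=150); print(read_state()["time"])
```

```text
-34 False 98.1 [-2.1  0.8  3.1]
-35 False 97.0 [-1.4  0.3  3.3]
-36 False 96.4 [-4.9  0.9 12.7]
[-4.95838579 -0.53525899 13.00768411] 18.325
19.1167
```

The force curve (3.1–3.3 N, then a hard stop at 12.7 N) fits a fully pressed key, with a tip offset of about 31.5 mm. Next is the lid.

```bash
cat >> h.py <<'E'
OFF=31.5
def lidt(th,k=.5):
    p,R=lid(th,k,f=205); return p+OFF*R[:,2],R
E
python3 - <<'E'
from h import *
c=camera("top"); w=cloud(c); print("cat",w[213:218,219:224].reshape(-1,3).mean(0).round(1), np.abs(c["image"][205:225,212:230].astype(int)-np.load("top0.npz")["im"][205:225,212:230]).mean())
p,R=lidt(.86)
ths=np.r_[np.arange(.86,.05,-.06),np.arange(.04,-.07,-.01)]
print([t for t in ths if inverse_kinematics(*lidt(t)) is None])
q=np.array(read_state()["eef_pos"])
movel(q+[0,0,190],max_speed=250)
movel(p+25*Z,R,max_speed=200)
for t in ths:
    p,R=lidt(t)
    g=movel(p,R,max_speed=50 if t>.05 else 15,guard=25)
    s=read_state(); f=np.array(s["ft_force"]); print(round(t,2),g,f.round(1),s["eef_pos"].round(1))
    if g or (f[2]>18 and t<.1): break
wait(.3); print(read_state()["time"])
c=camera("scene"); cv2.imwrite("pics/shut.png",c["image"])
E
```

```text
cat [490.3  90.8 640.1] 80.96296296296296
[]
0.86 False [-0.6 -0.4  0.3] [671.1 -10.5 263.4]
0.8 False [ 0.5 -0.2  0.2] [661.9 -11.4 256.6]
0.74 False [-0.4  0.6 -0.3] [653.1 -12.3 248.3]
0.68 False [-0.3 -0.7  0.4] [644.7 -13.3 239.6]
0.62 False [-1.2  0.1 -0.1] [636.7 -14.2 230.5]
0.56 False [ 1.  -0.2 -1.7] [629.4 -15.  221. ]
0.5 False [ 0.2 -0.6 -0.2] [622.7 -15.7 211. ]
0.44 False [-0.2 -0.5 -0.5] [616.6 -16.4 200.6]
0.38 False [-0.1  0.1  0.9] [611.  -17.  189.8]
0.32 False [ 0.4 -0.6 -0.1] [606.2 -17.5 178.7]
0.26 False [0.  0.  0.3] [602.  -18.  167.3]
0.2 False [-0.7 -0.2  1.4] [598.5 -18.4 155.6]
0.14 False [ 0.1 -0.7  0.1] [595.7 -18.7 143.7]
0.08 False [ 0.3 -0.   0.1] [593.6 -18.9 131.6]
0.04 False [ 0.1 -0.2  0.1] [592.2 -19.1 123.1]
0.03 False [-0.1  1.1  0. ] [592.2 -19.1 121. ]
0.02 False [ 0.5 -0.1  0.2] [592.  -19.1 119. ]
0.01 False [ 0.1 -0.  -0.3] [591.9 -19.1 117. ]
-0.0 False [ 0.3 -0.3 -0.6] [591.7 -19.1 114.9]
-0.01 True [-4.2  0.6 13.9] [592.1 -19.1 114.5]
29.4833
```

View pics/shut.png

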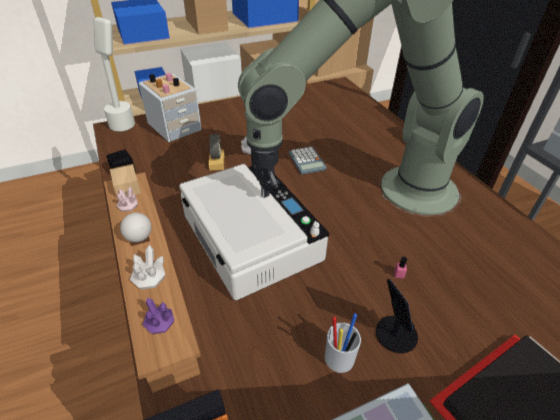

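The scene view shows the lid lying flat and shut with the fingertips on its front, and the cat at (314,230) and clock standing. I'll verify the lid angle by depth.

```bash
cat >> h.py <<'E'
def lidfit():
    w=cloud(camera("scene")).reshape(-1,3); q=w-hinge; f=-q@px; y=q@py
    ok=(f>10)&(f<215)&(abs(y)<180)&(abs(q[:,2]-30)<25)
    A=np.c_[f,y,np.ones_like(f)][ok]; h=q[ok,2]
    for _ in range(4):
        x=np.linalg.lstsq(A,h,rcond=None)[0]; r=abs(h-A@x)<4; A,h=A[r],h[r]
    return x.round(4),len(h)
E
python3 - <<'E'
from h import *
p=np.array(read_state()["eef_pos"])
movel(p+[0,0,60],max_speed=120)
movel(mono+[0,0,-OFF+70],Rd,max_speed=120)
print(lidfit(), read_state()["time"])
c=camera("wrist"); cv2.imwrite("pics/wr4.png",c["image"])
E
```

```text
(array([-6.00000e-04,  3.00000e-04,  2.81086e+01]), 6037) 31.075
```

View pics/wr4.png

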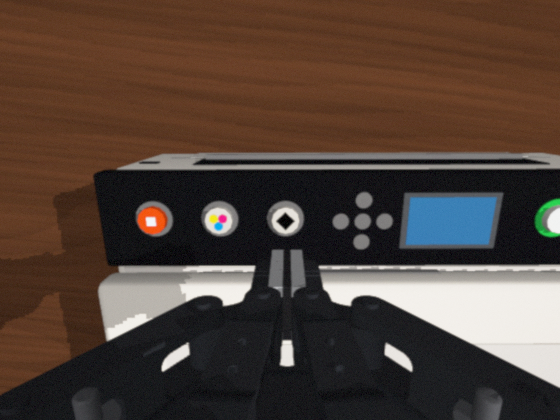

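The lid is flat (slope −0.0006 rad, top 28.1 mm above the hinge line), and the fingers line up with the black-diamond key at (286,220). Pressing it.

Run:
```python
from h import *
movel(mono+[0,0,-26],max_speed=80)
for dz in range(-30,-50,-1):
    g=movel(mono+[0,0,dz],max_speed=20,guard=9)
    s=read_state(); f=s["ft_force"]; print(dz,g,s["eef_pos"][2].round(1),np.round(f,1))
    if g or f[2]>9: break
wait(.2); print(read_state()["ft_force"])
movel(mono+[0,0,20],max_speed=80); movel(mono+[0,0,200],max_speed=200)
wait(.2); print(lidfit(),read_state()["time"])
c=camera("scene"); cv2.imwrite("pics/end.png",c["image"])
```

```text
-30 False 102.0 [-0.9 -0.2  0.8]
-31 False 101.0 [-0.8  0.3  0.5]
-32 False 100.0 [ 0.7 -0.   2.3]
-33 False 99.0 [ 0.  -0.4  2.6]
-34 False 98.0 [0.4 0.1 2.4]
-35 False 97.0 [0.3 0.2 3.5]
-36 False 96.4 [-1.8 -0.8 12.8]
[-2.15550118 -0.34256481 12.2072765 ]
(array([1.00000e-04, 2.00000e-04, 2.80426e+01]), 6020) 36.2833
```

View pics/end.png

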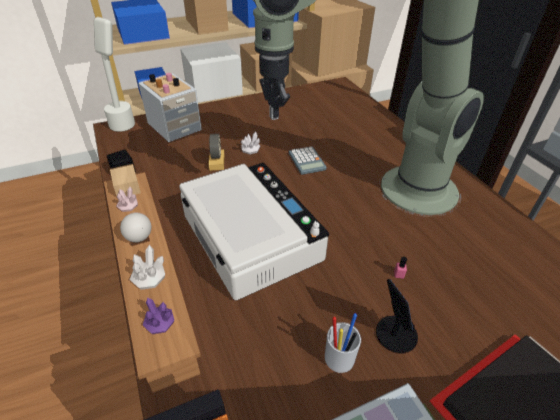

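The key gave a textbook curve: 2.3 N at first movement, 3.5 N near the bottom, then a hard stop. The picture shows the lid shut, the cat at (314,230) and the other objects in place, and the arm clear.

```bash
python3 -c "
from workcell import *
print(finish_job())"
```

```text
the job is handed in; nothing more can be done
None
```

I pressed the power key, shut the lid gently and then pressed the black-copy key, with the arm clear and nothing visibly moved; I handed it in at about 36 s of the 54 s, and no verdict came back.

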